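# Close the guard and pump up the pellet press

## Robot

A 7-joint arm with a two-finger parallel gripper is mounted at the origin on a cart in front of the work surface, level with it; the furniture and walls round the work are solid. World frame = base frame: x ahead of the robot, y to its left, z up, the work surface at z = 0. Lengths are in mm, angles in rad, forces in N, time in s.
With the tool pointing down it reaches from about 400 to 875 mm from the base axis. Payload 4.4 kg.
Tool frame: the origin (TCP) lies midway between the tips of the shut fingers; the grasp point (between the pads) lies 19 mm behind it; z points along the fingers, y is the line along which they close (so a half turn about z gives the same grasp; the last joint's range is limited). The gripper opens to 85 mm and grips with 20 to 120 N. Pads are 22 mm wide; open, the fingers measure 114 mm over their backs; the gripper's body (76 mm by 85 mm) begins 54 mm behind the grasp point. The pads swing forward as they close: fully open they stand 13 mm farther back than shut.
Start: joints at [-1.381, 0.628, 0.038, 1.517, -0.027, 0.996, -0.02], TCP at [164.438, 628.87, 231.313] pointing down, gripper open.
Joint ranges: [-3.06, 3.06], [-0.37, 2.12], [-1.25, 1.32], [0.18, 2.47], [-1.1, 4.24], [0.23, 1.98], [-2.94, 2.94]. Speed limits (rad/s): [2.57, 2.57, 3.14, 3.14, 3.14, 3.14, 3.14].

## Interface

Orientations are given as [roll, pitch, yaw] about the fixed x, y, z axes, in that order (R = Rz(yaw) Ry(pitch) Rx(roll)).
In Python, from cell import readout, optics, order gives the robot as it stands.
- The arm moves only by the shell command python3 -m jog 'ROWS'. ROWS is a JSON object of lists of equal length, an entry for each row: "claw": the opening, from 0 (shut) to 1 (fully open); "xyz": the shift along the tool's x, y, z each as a share of 0.1 m, from -1 to 1, a list of three; "twist": the turn, a rotation vector about the tool's x, y, z each as a share of 180 degrees, from -1 to 1, a list of three. A call has 1 to 12 rows; each row shifts and turns the commanded pose from where the row before left it, along the tool's axes as they then stand; what a row does not reach is not made up. A row lasts 1/8 s, in which the tool goes at most 62.5 mm and 10.7 degrees, less where a joint would pass 70% of its speed; a pose out of reach is approached as far as the arm can. A call with a number of a shift or a turn outside -1 to 1 is refused whole. A call with a gripper value outside its range is refused whole. The fingers move at their own pace and stop on an object; the grip force is fixed at half the most. Time passes only in rows, so rows that do not move let the fingers close. It gives the time, the measured TCP pose, the force, the opening and the grip force at its end, in the units of the state.
- readout.read_state(): the state, without advancing time (a new reading comes with each control period).
- optics.get_image(name): name is "side" or "top"; returns a dict with "color" (384x512x3 uint8, red, green, blue), "fovy" (degrees; the focal length in pixels is half the picture's height over the tangent of half this angle, whatever the lens; pixels are square), "cx", "cy" (the principal point, pixels), "view" (4x4, takes a point from world to camera coordinates). Camera axes: x right, y up, looking along -z (the intrinsics and any distortion apply to the point x, -y, -z); pixel columns grow to the right and rows downward; lengths in mm; the calibration is good to about 2 mm. A picture is of the moment at which its call begins. There is no depth.
- order.finish_job(): hands the job in; it is judged then, once.
Trained networks look in the newest picture that a camera, given by its name, has taken for a name from the list of things; names that differ only in an ending like _2 or _b are one class to them, and where a whole thing is asked for, a point or a joint stands for the part that bears it (a point fixed in the world has none). Each returns a list of dicts, best first, with "score" (0 to 1); they miss things now and then, are a little off and sometimes report something else, mostly with a low value. They report only what shows in the picture. A call takes as long as a camera call.
- optics.boxes_of(camera, label): "rect" ([left, top, width, height] in pixels, round what is visible of it).
The state is a dict: "clock": time; "qpos": joint angles; "qd": joint speeds; "tau": joint torques, N m; "eef_pos": TCP position; "tool_rot": TCP orientation; "force": force on the tool from outside, world axes, zero at the start; "torque": the same for the moment, N m; "width": finger opening in mm; "gripper_force": force on a finger pad.
Only numpy, scipy, OpenCV 4.12 (cv2) and the standard library are available. Lean on these libraries where they do the work, as an engineer would, in place of code of your own. Each camera call takes 0.05 s, during which the arm holds its last target. There are 200 camera calls.

## Task

Slide the press's clear guard fully shut across the die first. Then pump the hand lever three full strokes - all the way down, and let it spring all the way back up each time - so that the die is raised to the upper anvil; leave the guard shut and the lever up, and do not disturb the bottles, flask and tape standing round the press.

Things in the scene. Friction and masses are not known exactly. Their poses are not given: they have to be found in the camera images.
- press: blue bench press, fixed to the worktop: base 150 x 150 mm, 70 mm high, two columns and a blue crosshead whose nuts reach 220 mm. Origin under the centre of the base; x points to the back of the press, y to its left (seen from the robot), z up. The lever is on its right side (-y) and points forward (-x); the guard runs along its front. Keep the gripper's body above 230 mm over the press.
- guard_knob (a point): centre of the top of the black upright round knob (18 mm diameter, 36 mm tall) on the upper edge of the yellow-framed clear guard (128 mm wide, 10 mm thick). Knob top 216 mm above the worktop, on the line x = -83 mm of the press; at y = 0 of the press when the guard is shut. Push it sideways or pinch it; about 3 N moves the guard. Turns with the press.
- guard (a joint): how far the guard stands open, m: 0 fully shut (hard stop), up to 0.088 open, sliding along the press's +y (left). It stays where it is left.
- lever_grip (a point): middle of the upper face of the lever's black rubber grip (85 mm long, 30 mm wide, 20 mm thick), 178 mm from the pivot and 10 mm above the lever's centre line. About 190 mm above the worktop with the lever up, 85 mm with it fully down. Press it down with closed fingertips from above, or pinch it across its 30 mm width. Moves with the lever.
- lever_pivot (a point): the lever's hinge, whose axis is the press's y; fixed, 120 mm above the worktop, at x = -30 mm, y = -99 mm of the press.
- pump_lever (a joint): lever angle, rad: 0 fully up (grip end 0.35 rad above level), 0.6 fully down (0.25 rad below level, hard stop). Sprung: returns to 0 by itself within about 0.5 s when let go. Needs about 6 to 11 N downward at the grip.
- platen (a joint): height of the steel platen with the brass die above its lowest position, m: 0 at the start. A hidden ratchet under it lifts it about 10 to 12 mm for each full down stroke of the lever and it stays there when the lever returns; after three full strokes it is about 0.032, the die against the upper anvil (end of travel 0.033). Further strokes lift it no more.
- white_bottle: white reagent bottle with black cap, 46 mm diameter, 87 mm tall, standing loose to one side; origin under its centre. A bystander.
- second_bottle: another such bottle, 47 mm diameter, 88 mm tall, loose; origin under its centre. A bystander.
- flask: clear conical flask, 66 mm diameter, 94 mm tall, loose; origin under its centre. A bystander.
- tape: roll of tape lying flat, 96 mm diameter, 25 mm high, loose; origin under its centre. A bystander.

How it is judged (in metres and radians):
On the way, in this order (a step that is already met when the one before it is completed fails the run):
1. the guard is fully shut (value of joint guard below 0.005 m), for 0.1 s.
2. first stroke: lever down (value of joint pump_lever above 0.53 rad).
3. lever back up (value of joint pump_lever below 0.05 rad).
4. second stroke: lever down (value of joint pump_lever above 0.53 rad).
5. lever back up (value of joint pump_lever below 0.05 rad).
6. third stroke: lever down (value of joint pump_lever above 0.53 rad).
At the end, for the whole second after the job is handed in: The guard is shut (within 5 mm), the platen with the die has been raised by at least 28 mm (of about 32) by three full strokes, and the lever has sprung back up (within 0.05 rad) (value of joint platen above 0.028 m and value of joint guard below 0.005 m and value of joint pump_lever below 0.05 rad); the robot touches nothing.
It fails at once if the lever is pumped while the guard is open (value of joint pump_lever above 0.25 rad and value of joint guard above 0.012 m).
It fails at once if a bystander is moved by more than 30 mm (distance of any of white_bottle, second_bottle, flask, tape from where it was at the start of the episode above 0.03 m).
It fails at once if a bystander is tipped over (angle between any of white_bottle, second_bottle, flask's own z axis and vertical above 0.6 rad).
It also fails if it takes over 58 s, if anything falls off the work surface, if the arm or the gripper's body presses on something with over 40 N, if the wrist force passes 120 N, or if a joint passes its speed limit or range.

## Working session

There is one attempt and no reset: what is moved stays moved. The work goes in short steps, Python scripts to look and compute and a shell command to move; the robot and the scene stay as the last step left them, time stands still between calls to the robot, and variables do not carry over. Pictures are saved under pics/ and viewed, at most 10 in all, crops included, and the job is handed in when it is done.

```bash
mkdir -p pics
cat > h.py <<'E'
import numpy as np, cv2
from cell import readout, optics, order
def cam(n):
    d=optics.get_image(n); return d
def save(d,f): cv2.imwrite(f,d["color"][:,:,::-1])
E
python3 - <<'E'
from h import *
for n in("side","top"):
    d=cam(n); save(d,f"pics/{n}0.png"); print(n,{k:v for k,v in d.items() if k!="color"})
    for l in("press","guard_knob","guard","lever_grip","pump_lever","platen","white_bottle","flask","tape"):
        print(l,[(round(b["score"],2),np.round(b["rect"]).tolist()) for b in optics.boxes_of(n,l)[:3]])
s=readout.read_state(); print(s)
E
```

```text
side {'fovy': 57.51228557987028, 'cx': 254.3724596785383, 'cy': 190.72165091148108, 'view': array([[ 8.45179912e-01, -5.33900736e-01, -2.49182605e-02,
        -4.10504713e+02],
       [ 2.53977899e-01,  3.60158837e-01,  8.97652961e-01,
        -3.08543636e+02],
       [-4.70283045e-01, -7.65006938e-01,  4.39998002e-01,
        -9.52058470e+02],
       [ 0.00000000e+00,  0.00000000e+00,  0.00000000e+00,
         1.00000000e+00]])}
press [(0.6, [266.0, 172.0, 82.0, 81.0])]
guard_knob [(0.78, [270.0, 178.0, 29.0, 42.0])]
guard [(0.82, [271.0, 181.0, 29.0, 36.0])]
lever_grip [(0.57, [280.0, 217.0, 58.0, 12.0]), (0.56, [268.0, 175.0, 81.0, 77.0])]
pump_lever [(0.95, [282.0, 217.0, 56.0, 10.0])]
platen [(0.74, [301.0, 199.0, 28.0, 19.0])]
white_bottle [(0.73, [204.0, 189.0, 11.0, 21.0])]
flask [(0.85, [357.0, 258.0, 22.0, 40.0]), (0.6, [308.0, 291.0, 18.0, 34.0])]
tape [(0.71, [168.0, 189.0, 25.0, 14.0])]
top {'fovy': 55.536438111163086, 'cx': 257.7523157432967, 'cy': 190.20805997219844, 'view': array([[ 5.50377672e-03, -9.97555892e-01, -6.96559501e-02,
         7.80786760e+01],
       [ 9
[... 634 characters left out ...]
.0, 'qpos': array([-1.38074647,  0.62838096,  0.03848295,  1.517375  , -0.02701709,
        0.99628256, -0.01998302]), 'qd': array([-8.85510377e-04,  3.14797013e-03, -4.68781494e-06, -1.69248424e-05,
       -5.90805375e-04, -9.79430401e-04, -1.15995439e-03]), 'tau': array([ 4.18242316e-04, -5.63293648e+01,  1.22626126e+00, -1.93784130e+01,
        1.09964598e-02,  1.69288687e-03,  9.00634234e-06]), 'eef_pos': array([164.46127165, 628.88668875, 231.33347068]), 'tool_rot': array([ 3.14152199e+00, -6.33462255e-05,  2.88573984e+00]), 'force': array([-0.21270426, -0.2239962 ,  0.80646314]), 'torque': array([ 0.00379741,  0.0496349 , -0.00457635]), 'gripper_force': 0.0, 'width': 85.40822296688633}
```

Run:
```python
from h import *
a=cv2.imread("pics/side0.png")[160:340,150:400]; cv2.imwrite("pics/side0c.png",cv2.resize(a,(800,576),interpolation=cv2.INTER_CUBIC))
a=cv2.imread("pics/top0.png")[110:260,140:390]; cv2.imwrite("pics/top0c.png",cv2.resize(a,(800,480),interpolation=cv2.INTER_CUBIC))
```

```text
(no output)
```

View pics/side0c.png

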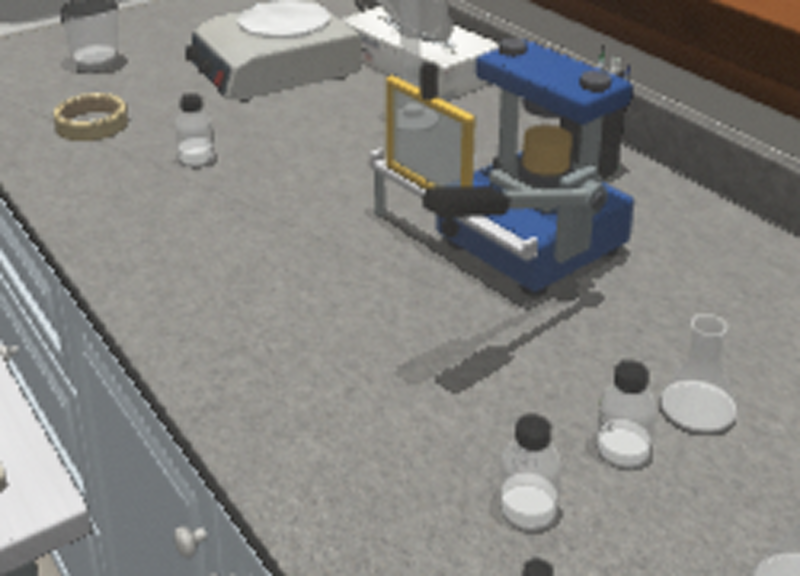

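View pics/top0c.png

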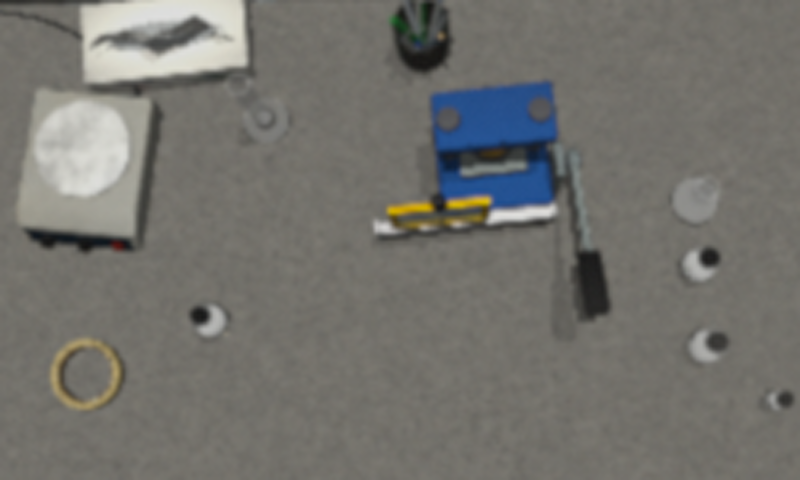

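Side view: guard open, knob top at about (284.5,181), nuts at (310,174) and (336.6,184), lever up with the grip at (280–310, 217–228). Top view: knob at (277.5,172.5), nuts at (280,147) and (309,144), grip at (325,198).

```bash
cat >> h.py <<'E'
from scipy.optimize import least_squares
def proj(d,P):
    P=np.atleast_2d(P); c=P@d["view"][:3,:3].T+d["view"][:3,3]; f=192/np.tan(np.radians(d["fovy"]/2))
    return np.c_[d["cx"]+f*c[:,0]/-c[:,2], d["cy"]-f*c[:,1]/-c[:,2]]
def atz(d,uv,z):
    return least_squares(lambda q:(proj(d,[q[0],q[1],z])-uv).ravel(),[500,0]).x
def press(p,L):
    x,y,a=p; c,s=np.cos(a),np.sin(a); L=np.atleast_2d(L)
    return np.c_[x+c*L[:,0]-s*L[:,1], y+s*L[:,0]+c*L[:,1], L[:,2]]
def grip(th): # grip top middle in press frame; th=pump_lever
    b=.35-th; return [-30-178*np.cos(b)-10*np.sin(b),-99,120+178*np.sin(b)+10*np.cos(b)]
E
python3 - <<'E'
from h import *
S=cam("side");T=cam("top")
cs=lambda u,v:np.array([150+u/3.2-.3,160+v/3.2-.3]); ct=lambda u,v:np.array([140+u/3.2-.3,110+v/3.2-.3])
for n,z,s,t in [("knob",216,cs(430,64),ct(440,200)),("nutL",220,cs(512,44),ct(448,119)),("nutR",220,cs(597,78),ct(540,108)),("gripend~",190,cs(468,198),ct(593,283)),("pivot",120,cs(597,193),ct(574,155))]:
    print(n,atz(S,s,z).round(),atz(T,t,z).round())
obs=[("knob",S,cs(430,64)),("knob",T,ct(440,200)),("grip",S,cs(468,192)),("grip",T,ct(593,283)),("mid",S,cs(554.5,61)),("mid",T,ct(494,113.5)),("bf1",T,ct(553,215)),
("base",S,cs(540,290))]
def pts(q):
    p=q[:3]; return {"knob":press(p,[-83,q[3],216]),"grip":press(p,grip(0)),"mid":press(p,[q[4],0,220])}
def r(q):
    P=pts(q); return np.concatenate([(proj(d,P[k])-uv).ravel() for k,d,uv in obs if k in P])
o=least_squares(r,[650,0,0,60,0]); print(o.x.round(3),r(o.x).round(1)); p=o.x[:3]
for k in (0,.6): print("grip",press(p,grip(k)).round())
print("knob shut",press(p,[-83,0,216]).round(),"now",press(p,[-83,o.x[3],216]).round())
B=press(p,[[x,y,z] for z in(0,70) for x,y in((-75,-75),(-75,75),(75,75),(75,-75))])
for d,n in((S,"side"),(T,"top")):
    im=cv2.resize(d["color"][:,:,::-1].copy(),None,fx=3,fy=3,interpolation=3)
    for P in np.r_[B,press(p,grip(0)),press(p,[-83,o.x[3],216]),press(p,[-30,-99,120]),press(p,[-83,0,216])]:
        cv2.circle(im,tuple(int(3*v) for v in proj(d,P)[0]),4,(0,0,255),1)
    im=im[480:880,700:1110]; cv2.imwrite(f"pics/f_{n}.png",im) if n=="side" else cv2.imwrite("pics/f_top.png",cv2.resize(d["color"],(10,10))) 
    if n=="side": A=im
    else:
        im=cv2.resize(d["color"][:,:,::-1].copy(),None,fx=3,fy=3,interpolation=3)
        for P in np.r_[B,press(p,grip(0)),press(p,[-83,o.x[3],216]),press(p,[-30,-99,120]),press(p,[-83,0,216])]:
            cv2.circle(im,tuple(int(3*v) for v in proj(d,P)[0]),4,(0,0,255),1)
        cv2.imwrite("pics/fit.png",np.hstack([A[:,:390],im[360:760,700:1090]]))
E
```

```text
knob [602.  -7.] [598.  -8.]
nutL [696. -23.] [697. -18.]
nutR [ 708. -134.] [ 709. -129.]
gripend~ [ 498. -201.] [ 500. -191.]
pivot [ 680. -174.] [ 675. -179.]
[ 6.9115e+02 -7.6139e+01  9.8000e-02  7.6740e+01  1.3491e+01] [ 0.   0.2 -0.2 -0.7 -0.6  0.4  0.8 -0.2 -0.6 -0.7  0.2 -0.3]
grip [[ 501. -194.  190.]]
grip [[ 502. -194.   86.]]
knob shut [[609. -84. 216.]] now [[601.  -8. 216.]]
```

View pics/fit.png

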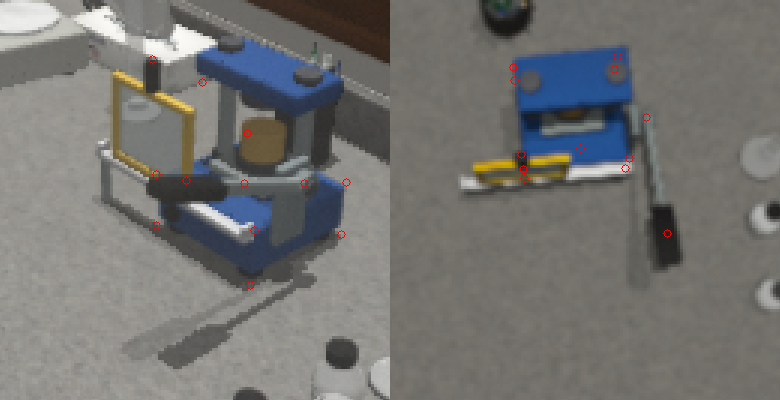

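The fit agrees with both views: knob at about (601,-8), shut position (609,-84), grip (501,-194,190), press yaw about 0.1. I'll turn the tool to match the press and travel to the knob's left with the fingers shut.

```bash
python3 -m jog '{"claw":[0,0,0,0,0,0,0,0,0,0,0,0],"xyz":[[0,0,-0.2],[0,0,-0.2],[-0.25,-0.45,0],[-0.25,-0.45,0],[-0.25,-0.45,0],[-0.25,-0.45,0],[-0.25,-0.45,0],[-0.25,-0.45,0],[-0.25,-0.45,0],[-0.25,-0.45,0],[-0.25,-0.45,0],[-0.25,-0.45,0]],"twist":[[0,0,-0.0567],[0,0,-0.0567],[0,0,0],[0,0,0],[0,0,0],[0,0,0],[0,0,0],[0,0,0],[0,0,0],[0,0,0],[0,0,0],[0,0,0]]}'
```

```text
clock: 2.6
eef_pos: [459.3, 204.9, 271.6]
tool_rot: [3.141, 0.001, -3.041]
force: [1.4, -0.7, -0.6]
width: 0.1
gripper_force: 0.0
```

```bash
python3 -m jog '{"claw":[0,0,0,0,0,0,0,0],"xyz":[[-0.3,-0.44,0],[-0.3,-0.44,0],[-0.3,-0.44,0],[-0.3,-0.44,0],[0,0,0],[0,0,0.4],[0,0,0.38],[0,0,0]],"twist":[[0,0,0],[0,0,0],[0,0,0],[0,0,0],[0,0,0],[0,0,0],[0,0,0],[0,0,0]]}'
python3 - <<'E'
from h import *
d=cam("side");a=d["color"][130:260,200:380,::-1];a=cv2.resize(a,None,fx=2.2,fy=3*.733,interpolation=2)
t=cam("top");b=t["color"][110:240,210:390,::-1];b=cv2.resize(b,None,fx=2.2,fy=3*.733,interpolation=2)
cv2.imwrite("pics/c1.png",np.hstack([a,b])[:, :800])
E
```

```text
clock: 3.6
eef_pos: [592.7, 43.9, 190.9]
tool_rot: [3.141, -0.007, -3.04]
force: [0.4, 0.3, -0.2]
width: 0.1
gripper_force: 0.0
```

View pics/c1.png

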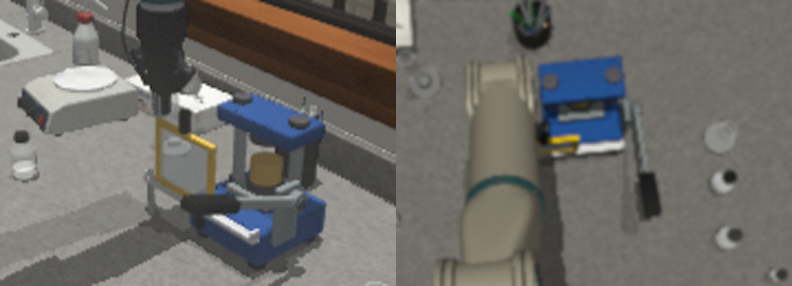

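The fingers stand just left of the knob, in line with it. Next I push along the guard.

```bash
python3 -m jog '{"claw":[0,0,0,0,0,0,0,0],"xyz":[[-0.03,-0.12,0],[0,-0.12,0],[0,-0.12,0],[0,-0.12,0],[0,-0.12,0],[0,-0.12,0],[0,-0.12,0],[0,-0.08,0]],"twist":[[0,0,0],[0,0,0],[0,0,0],[0,0,0],[0,0,0],[0,0,0],[0,0,0],[0,0,0]]}'
```

```text
clock: 4.7
eef_pos: [607.6, -49.2, 193.2]
tool_rot: [-3.141, -0.0, -3.042]
force: [0.7, 3.3, 2.5]
width: 0.0
gripper_force: 1.4
```

3.3 N sliding force: the knob is moving. I continue to the stop.

```bash
python3 -m jog '{"claw":[0,0,0,0],"xyz":[[0,-0.05,0],[0,-0.05,0],[0,-0.04,0],[0,0,0]],"twist":[[0,0,0],[0,0,0],[0,0,0],[0,0,0]]}'
```

```text
clock: 5.2
eef_pos: [608.6, -60.2, 193.2]
tool_rot: [3.139, -0.001, -3.04]
force: [-0.8, 5.0, 3.4]
width: 0.0
gripper_force: 2.7
```

```bash
python3 -m jog '{"claw":[0,0,0],"xyz":[[0,-0.04,0],[0,-0.02,0],[0,0,0]],"twist":[[0,0,0],[0,0,0],[0,0,0]]}'
```

```text
clock: 5.58
eef_pos: [608.6, -60.5, 193.3]
tool_rot: [3.132, -0.002, -3.037]
force: [-2.5, 14.5, 5.6]
width: 0.2
gripper_force: 7.4
```

The hard stop is reached (14.5 N without motion). I back off, lift, and move above the lever grip.

```bash
python3 -m jog '{"claw":[0,0,0,0,0,0,0,0,0],"xyz":[[0,0.15,0],[0,0,-0.4],[0,0,-0.4],[0,0,0],[0.3,-0.33,0],[0.3,-0.33,0],[0.3,-0.33,0],[0.3,-0.33,0],[0,0,0]],"twist":[[0,0,0],[0,0,0],[0,0,0],[0,0,0],[0,0,0],[0,0,0],[0,0,0],[0,0,0],[0,0,0]]}'
python3 - <<'E'
from h import *
d=cam("side");a=d["color"][130:260,200:380,::-1];a=cv2.resize(a,None,fx=2.2,fy=2.2,interpolation=2)
t=cam("top");b=t["color"][110:240,210:390,::-1];b=cv2.resize(b,None,fx=2.2,fy=2.2,interpolation=2)
cv2.imwrite("pics/c2.png",np.hstack([a,b])[:, :800])
b=optics.boxes_of("side","guard_knob"); print(b[:2]); print(proj(d,press([691.15,-76.1,.098],[[-83,0,216],[-83,0,180]])))
E
```

```text
clock: 6.7
eef_pos: [498.2, -201.0, 272.4]
tool_rot: [-3.14, -0.004, -3.049]
force: [0.6, 0.1, 0.5]
width: -0.1
gripper_force: 0.0
[{'rect': [287.1, 188.9, 30.4, 49.1], 'score': 0.74}]
[[300.88511066 187.61642248]
 [300.49877183 197.99059069]]
```

View pics/c2.png

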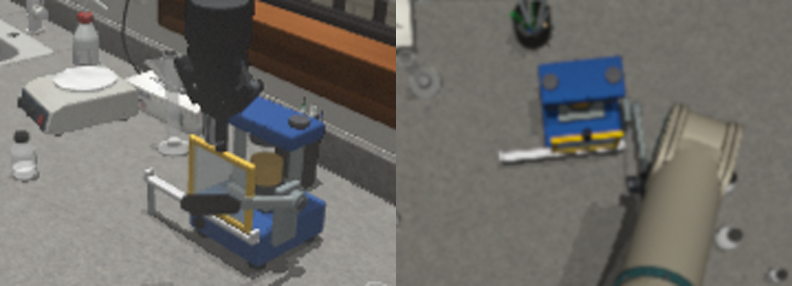

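The guard is shut (frame at the right end of the rail) and the fingertips are above the grip. First down stroke.

```bash
python3 -m jog '{"claw":[0,0,0,0,0,0,0,0,0,0],"xyz":[[-0.03,0.07,0.35],[0,0,0.35],[0,0,0.2],[0,0,0.2],[0,0,0.2],[0,0,0.2],[0,0,0.2],[0,0,0.2],[0,0,0],[0,0,0]],"twist":[[0,0,0],[0,0,0],[0,0,0],[0,0,0],[0,0,0],[0,0,0],[0,0,0],[0,0,0],[0,0,0],[0,0,0]]}'
```

```text
clock: 8.1
eef_pos: [505.4, -188.0, 88.0]
tool_rot: [-3.141, 0.003, -3.039]
force: [-11.1, 2.9, 48.0]
width: 0.0
gripper_force: 24.3
```

Bottomed at the hard stop (48 N at z=88). Lift clear.

```bash
python3 -m jog '{"claw":[0,0,0,0,0,0],"xyz":[[0,0,-0.3],[0,0,-0.3],[0,0,-0.3],[0,0,-0.4],[0,0,0],[0,0,0]],"twist":[[0,0,0],[0,0,0],[0,0,0],[0,0,0],[0,0,0],[0,0,0]]}'
python3 - <<'E'
from h import *
d=cam("side");a=d["color"][130:260,200:380,::-1];a=cv2.resize(a,None,fx=4,fy=4,interpolation=2)
cv2.imwrite("pics/c3.png",a)
E
```

```text
clock: 8.85
eef_pos: [504.1, -188.0, 212.5]
tool_rot: [3.141, -0.001, -3.039]
force: [0.6, -0.3, -0.8]
width: -0.2
gripper_force: 0.0
```

View pics/c3.png

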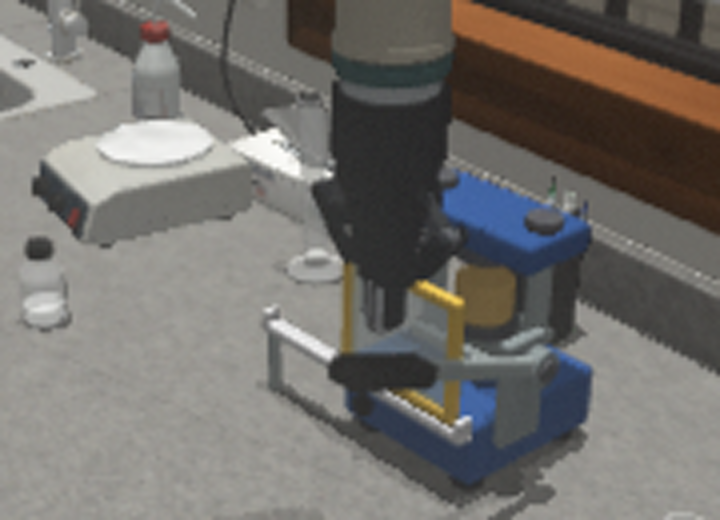

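The lever is back up, the die has risen a step and the guard is still shut. Second stroke, same depth.

```bash
Z='x'; python3 -m jog '{"claw":[0,0,0,0,0,0,0,0,0],"xyz":[[0.02,-0.05,0.1],[0,0,0.2],[0,0,0.2],[0,0,0.2],[0,0,0.2],[0,0,0.2],[0,0,0.2],[0,0,0],[0,0,0]],"twist":[[0,0,0],[0,0,0],[0,0,0],[0,0,0],[0,0,0],[0,0,0],[0,0,0],[0,0,0],[0,0,0]]}'
python3 -m jog '{"claw":[0,0,0,0,0,0,0],"xyz":[[0,0,-0.3],[0,0,-0.3],[0,0,-0.3],[0,0,-0.4],[0,0,0],[0,0,0],[0,0,0]],"twist":[[0,0,0],[0,0,0],[0,0,0],[0,0,0],[0,0,0],[0,0,0],[0,0,0]]}'
```

```text
clock: 10.02
eef_pos: [502.3, -195.1, 87.0]
tool_rot: [-3.141, 0.001, -3.042]
force: [-10.0, 2.9, 46.6]
width: 0.1
gripper_force: 24.1
clock: 10.9
eef_pos: [501.5, -194.1, 211.5]
tool_rot: [3.14, -0.003, -3.041]
force: [0.6, 1.0, -0.4]
width: 0.2
gripper_force: 0.0
```

Third stroke, then lift well clear.

```bash
python3 -m jog '{"claw":[0,0,0,0,0,0,0,0,0],"xyz":[[0,0,0.1],[0,0,0.2],[0,0,0.2],[0,0,0.2],[0,0,0.2],[0,0,0.2],[0,0,0.2],[0,0,0],[0,0,0]],"twist":[[0,0,0],[0,0,0],[0,0,0],[0,0,0],[0,0,0],[0,0,0],[0,0,0],[0,0,0],[0,0,0]]}'
python3 -m jog '{"claw":[0,0,0,0,0,0,0,0,0,0],"xyz":[[0,0,-0.3],[0,0,-0.3],[0,0,-0.3],[0,0,-0.4],[0,0,-0.5],[0,0,-0.3],[0.3,0,0],[0.3,0,0],[0,0,0],[0,0,0]],"twist":[[0,0,0],[0,0,0],[0,0,0],[0,0,0],[0,0,0],[0,0,0],[0,0,0],[0,0,0],[0,0,0],[0,0,0]]}'
python3 - <<'E'
from h import *
d=cam("side");a=d["color"][130:260,200:380,::-1];a=cv2.resize(a,None,fx=4,fy=4,interpolation=2)
cv2.imwrite("pics/c4.png",a)
E
```

```text
clock: 12.02
eef_pos: [502.6, -194.6, 87.2]
tool_rot: [-3.141, 0.001, -3.042]
force: [-10.5, 3.8, 45.4]
width: -0.2
gripper_force: 23.4
clock: 13.28
eef_pos: [443.6, -200.2, 292.8]
tool_rot: [3.141, 0.0, -3.041]
force: [0.0, 0.3, 0.4]
width: 0.2
gripper_force: 0.0
```

View pics/c4.png

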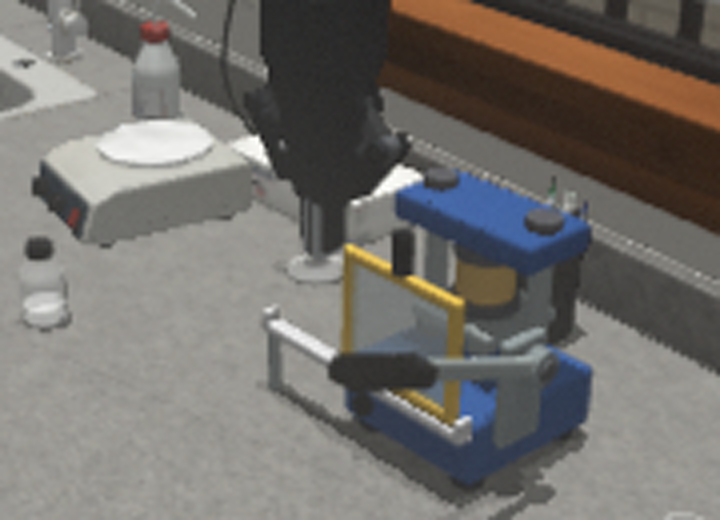

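The die is up against the anvil, the guard shut, the lever up and the gripper clear of everything. Handing in.

```bash
python3 -c "
from cell import order
print(order.finish_job())"
```

```text
the job is handed in; nothing more can be done
None
```

The guard was pushed shut to its stop, the lever was pumped three full strokes, and the last picture shows the die raised to the anvil, the lever up and the arm clear; I never came near the bystanders, and the job is handed in at about 13 s (the hand-in gave no verdict).

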